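# Square a box of staples up on the supply rail

## Task

Without picking it up, push the box of staples that stands out on the counter back until one long side lies flat against the low metal rail, and along the rail until its end touches the flat ink-pad tin that stands at one end of the rail. Only slide the box, never lift or tip it; leave the tin and the other things where they are, and finish with the hand clear.

Things in the scene. Friction and masses are not known exactly. Their poses are not given: they have to be found in the camera images.
- staple_box: The box to push: plain pale cardboard box of staples, 41 (x) x 74 (y) x 27 (z) mm, about 0.19 kg (varies by a third), loose on the counter 12 to 17 cm in front of the rail, with its long side up to 0.5 rad off the rail's direction. Origin: centre of its underside; its y axis runs along its length, z up.
- rail: Low dark grey steel rail fixed to the counter, 344 mm long and 24 mm high, with a 90 mm cheek of the same height towards the robot at each end; the inner faces of the cheeks lie at y = -166 and +166 mm. Origin: middle of the rail's front face, at counter height. x points into the rail, away from the robot (things on the robot's side of the face have negative x), y along the rail to the robot's left, z up. It stands turned by up to 0.2 rad.
- ink_tin: Closed flat dark blue ink-pad tin, 66 (x) x 98 (y) x 16 (z) mm, about 0.15 kg, loose, standing at one end of the rail (left or right, it varies), its narrow way along the rail (its x axis runs along the rail, its y axis square to it), 2 to 4 mm from the end cheek and about 3 mm in front of the rail's face. The cheek stops it when it is pushed outward. Origin: centre of its underside.
- glue: Glue stick lying square to the rail (its y axis square to it), about 4 mm in front of it, 28 (x) x 95 (y) x 28 (z) mm, white and dark grey, loose, 130 mm from the middle of the rail at the other end from the tin, about 17 mm from the cheek. To be left alone. Origin: centre of its underside.
- stamp: Wooden rubber stamp standing upright, 28 x 58 mm, 73 mm high, about 15 cm in front of one end of the rail. To be left alone. Origin: centre of its underside.
- eraser: Eraser in a sleeve, 23 x 52 x 13 mm, about 15 cm in front of the other end of the rail. To be left alone. Origin: centre of its underside.
- tape_roll: Roll of beige tape lying flat at the front of the counter to the robot's right, 104 mm across, 25 mm high. To be left alone. Origin: centre of its underside.
- clips: Box of paper clips behind the rail, 53 x 75 x 21 mm. To be left alone. Origin: centre of its underside.
- clip_big: Black binder clip behind the rail, 41 x 51 x 21 mm. To be left alone. Origin: centre of its underside.

How it is judged:
By the outcome, as a careful person would: the job done as asked, in the order asked, and still so for the second after the job is handed in, with the robot touching nothing.
It also fails if it takes over 48 s, if anything falls off the work surface, if the arm or the gripper's body presses on something with over 40 N, if the wrist force passes 120 N, or if a joint passes its speed limit or range.

## Robot

A 6-joint arm with a two-finger parallel gripper is mounted at the origin on a cart in front of the work surface, level with it; the furniture and walls round the work are solid. World frame = base frame: x ahead of the robot, y to its left, z up, the work surface at z = 0. Lengths are in m, angles in rad, forces in N, time in s.
With the tool pointing down it reaches from about 0.4 to 0.825 m from the base axis. Payload 7 kg.
Tool frame: the origin (TCP) lies midway between the tips of the shut fingers; the grasp point (between the pads) lies 19 mm behind it; z points along the fingers, y is the line along which they close (so a half turn about z gives the same grasp; the last joint's range is limited). The gripper opens to 88 mm and grips with 3 to 60 N. Pads are 19 mm wide; open, the fingers measure 130 mm over their backs; the gripper's body (78 mm by 193 mm) begins 47 mm behind the grasp point.
Start: joints at [1.582, 0.359, 0.012, 0, -1.224, -0.288], TCP at [0.184, 0.649, 0.188] pointing down, gripper open.
Joint ranges: [-3.07, 3.07], [-1.43, 2.12], [-1.02, 1.25], [-3.03, 1.67], [-3.05, -0], [-3.03, 3.03]. Speed limits (rad/s): [2.39, 2.39, 3.01, 3.14, 3.14, 3.14].

## Interface

Orientations are given as [roll, pitch, yaw] about the fixed x, y, z axes, in that order (R = Rz(yaw) Ry(pitch) Rx(roll)).
In Python, from station import telemetry, eyes, ticket, recognise, trace gives the robot as it stands. The module is installed in compiled form; this text tells all that it offers.
- The arm moves only by the tool servo_tool, never from a script. Its argument "series" is a list that holds one entry, the list of rows, each a list of 4 numbers: the shift along the tool's x, y, z in mm, then the turn about the tool's z in rad. In form: [[[x, y, z, roll], ...]]. A call has exactly 10 rows; each row shifts and turns the commanded pose from where the row before left it, along the tool's axes as they then stand; what a row does not reach is not made up. A row lasts 1/12 s, in which the tool goes at most 41.7 mm and 7.16 degrees, less where a joint would pass 70% of its speed; a pose out of reach is approached as far as the arm can. A call is refused whole if a number of a shift passes 41.7 or a number of a turn 0.125, either way. A call with a gripper value outside its range is refused whole. "claw" is the gripper's target within -1 to 1 (shut at 1, half-way at 0, fully open at -1), set as the call begins (left out, the last holds). The fingers move at their own pace and stop on an object; "grip_force" is the grip in N (left out, the last holds). Time passes only in rows, so rows that do not move let the fingers close, or fill a call up. It gives the time, the measured TCP pose, the force, the opening and the grip force at its end, in the units of the state.
- telemetry.get_state(): the state, without advancing time (a new reading comes with each control period).
- eyes.grab_frame(name): name is "side" or "top" or "wrist"; returns the picture (400x640x3 uint8, red, green, blue); there is no depth.
- eyes.calibration(name): a dict with "mtx" (3x3 intrinsics, pixels), "k1" (the pictures are not rectified: a ray, as slopes to the right and down, at radius r is drawn at 1 + k1 r^2 times it, then the intrinsics apply), "rvec" (rotation vector, rad) and "tvec" (3), from world to camera coordinates, as OpenCV has them. Camera axes: x right, y down, z forward; pixel columns grow to the right and rows downward; lengths in m; the calibration is good to about 2 mm. A picture is of the moment at which its call begins: read the wrist's pose just before it. calibration takes no time and is no camera call; for the wrist camera it gives the pose at the moment of the call.
- ticket.job_done(): hands the job in; it is judged then, once.
Trained networks look in the newest picture that a camera, given by its name, has taken for a name from the list of things; names that differ only in an ending like _2 or _b are one class to them, and where a whole thing is asked for, a point or a joint stands for the part that bears it (a point fixed in the world has none). Each returns a list of dicts, best first, with "conf" (0 to 1); they miss things now and then, are a little off and sometimes report something else, mostly with a low value. They report only what shows in the picture. A call takes as long as a camera call.
- recognise(camera, name): "position" ([x, y, z] in m, in world coordinates, good to about 4 mm: the middle of the surface that is visible of it).
- trace(camera, name): "mask" (400x640 bool, what is visible of it).
The state is a dict: "t": time; "q": joint angles; "qd": joint speeds; "joint_efforts": joint torques, N m; "eef_pos": TCP position; "ee_rot": TCP orientation; "force": force on the tool from outside, world axes, zero at the start; "moment": the same for the moment, N m; "width": finger opening in m; "gripper_force": force on a finger pad.
Only numpy, scipy, OpenCV 4.12 (cv2) and the standard library are available. Lean on these libraries where they do the work, as an engineer would, in place of code of your own. Each camera call takes 0.05 s, during which the arm holds its last target. There are 200 camera calls.

## Working session

There is one attempt and no reset: what is moved stays moved. The work goes in short steps, Python scripts to look and compute and a tool call to move; the robot and the scene stay as the last step left them, time stands still between calls to the robot, and variables do not carry over. Pictures are saved under pics/ and viewed, at most 10 in all, crops included, and the job is handed in when it is done.

Besides the shell and the picture viewer there is one more tool, called after "Emit:" as name([rows], argument=value, ...), one row to a line, values as JSON. servo_tool: Moves the arm, as the interface text tells. Its arguments: {"type":"object","properties":{"series":{"type":"array"},"claw":{"type":"number"},"grip_force":{"type":"number"}},"required":["series"]}

```bash
mkdir -p pics
cat > h.py <<'E'
import numpy as np, cv2
from station import telemetry, eyes, ticket, recognise, trace
def cam(n):
    c=eyes.calibration(n); R=cv2.Rodrigues(np.array(c["rvec"],float))[0]
    return np.array(c["mtx"],float),float(c["k1"]),R,np.array(c["tvec"],float).ravel()
def back(px,z,c):
    K,k1,R,t=c; px=np.atleast_2d(np.array(px,float))
    d=np.c_[(px[:,0]-K[0,2])/K[0,0],(px[:,1]-K[1,2])/K[1,1]]; u=d.copy()
    for _ in range(20): u=d/(1+k1*(u**2).sum(1,keepdims=True))
    r=np.c_[u,np.ones(len(u))]@R; o=-R.T@t
    return (o+r*((z-o[2])/r[:,2])[:,None])[:,:2]
def snap(n,f):
    im=eyes.grab_frame(n); cv2.imwrite("pics/"+f,im[:,:,::-1]); return im
def rect(mask,z,c):
    cs=max(cv2.findContours(mask.astype(np.uint8),0,1)[0],key=cv2.contourArea)[:,0]
    return cv2.minAreaRect(back(cs,z,c).astype(np.float32)*1000)
E
python3 - <<'E'
from h import *
print(telemetry.get_state())
for n in("top","side"):
    snap(n,n+"0.png"); c=cam(n); print(n,-c[2].T@c[3])
    for o,z in(("staple_box",.027),("ink_tin",.016),("rail",.024),("glue",.014),("stamp",.073),("eraser",.013),("tape_roll",.025)):
        r=recognise(n,o)[:1]; m=trace(n,o)[:1]
        print(o,[(np.round(x["position"],3),round(x["conf"],2)) for x in r],[(rect(x["mask"],z,c),round(x["conf"],2)) for x in m])
E
```

```text
{'t': 0.0, 'q': array([ 1.58211247e+00,  3.59386698e-01,  1.10849511e-02, -3.56778566e-04,
       -1.22407729e+00, -2.88110632e-01]), 'qd': array([ 0.0006224 , -0.0002781 , -0.00018608, -0.0008435 , -0.00119075,
       -0.00070928]), 'joint_efforts': array([-4.73323835e-04, -5.82711017e+01,  2.93048537e+01,  6.99741796e+00,
        7.01118741e-03, -1.57665850e-04]), 'eef_pos': array([0.18433044, 0.64879047, 0.18733301]), 'ee_rot': array([ 3.13997987e+00, -1.28186032e-04, -2.76915884e-01]), 'force': array([-0.32882571, -1.09271429, -0.36615423]), 'moment': array([0.01025788, 0.01228495, 0.02807089]), 'gripper_force': 0.0, 'width': 0.08749843467618197}
top [0.40671549 0.00525063 0.87234415]
staple_box [(array([0.484, 0.064, 0.022]), 0.62)] [(((485.9751892089844, 64.49430847167969), (42.2335319519043, 73.89486694335938), 9.874695777893066), 0.82)]
ink_tin [(array([0.555, 0.199, 0.017]), 0.81)] [(((555.4349365234375, 200.59303283691406), (100.70661926269531, 66.18611145019531), 3.493643045425415), 0.63)]
rail [(array([0.634, 0.08 , 0.001]), 0.97)] [(((591.4327392578125, 72.50619506835938
[... 1146 characters left out ...]
5474166870117, 57.815582275390625), 26.55596160888672), 0.61)]
glue [(array([ 0.575, -0.048,  0.019]), 0.61)] [(((584.041259765625, -58.83536911010742), (104.55304718017578, 51.33802795410156), 5.962779521942139), 0.57)]
stamp [(array([ 0.482, -0.06 ,  0.018]), 0.78)] [(((464.2896423339844, -4.0352783203125), (24.230722427368164, 145.14239501953125), 20.893722534179688), 0.8)]
eraser [(array([0.449, 0.2  , 0.01 ]), 0.92)] [(((447.7610778808594, 201.8089141845703), (23.06599998474121, 59.6956901550293), 26.554676055908203), 0.92)]
tape_roll [(array([ 0.401, -0.201,  0.021]), 0.86)] [(((401.5098876953125, -194.3542022705078), (97.90960693359375, 134.92808532714844), 12.038675308227539), 0.78)]
```

View pics/top0.png

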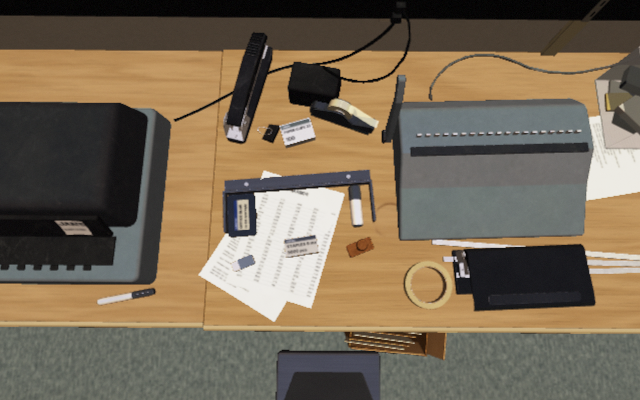

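Top view: the rail runs (225,188)–(371,175), tin at (240,215) at the left end, box at (300,246), stamp at (360,246), eraser at (243,262) and glue at (356,205). Next I'll measure the rail face and check the approach path.

Run:
```python
from h import *
c=cam("top"); im=cv2.imread("pics/top0.png")
g=cv2.cvtColor(im,6).astype(float)
m=trace("top","rail")[0]["mask"]
P=[]
for u in range(266,344,2):
    v=np.where(m[:,u])[0].max()
    # dark->light edge subpixel
    col=g[v-4:v+6,u]; d=np.diff(col); w=np.clip(d,0,None); P.append((u,v-4+.5+(w*np.arange(len(d))).sum()/w.sum()))
Q=back(P,0.0,c)*1000
f=np.polyfit(Q[:,1],Q[:,0],1); r=Q[:,0]-np.polyval(f,Q[:,1]); k=abs(r)<2.5
f=np.polyfit(Q[k,1],Q[k,0],1); print("face x=",f, "yaw",-np.arctan(f[0]),np.arctan(f[0]),r.std())
cr=cv2.resize(im[165:275,215:385],None,fx=4.6,fy=4.6,interpolation=2); cv2.imwrite("pics/crop0.png",cr)
for p in [(225,190),(371,178),(400,210),(165,200),(150,110),(210,325)]: print(p,back([p],0,c))
```

```text
face x= [-7.21189622e-02  6.27089907e+02] yaw 0.07199431727318478 -0.07199431727318478 1.5426137018555421
(225, 190) [[0.61856368 0.24639941]]
(371, 178) [[ 0.65066695 -0.09718627]]
(400, 210) [[ 0.57409263 -0.16353611]]
(165, 200) [[0.59337223 0.38494938]]
(150, 110) [[0.81901082 0.44292967]]
(210, 325) [[0.31441764 0.26033321]]
```

View pics/side0.png

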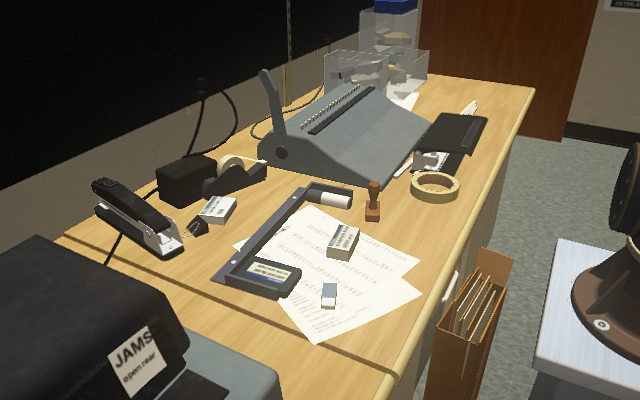

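View pics/crop0.png

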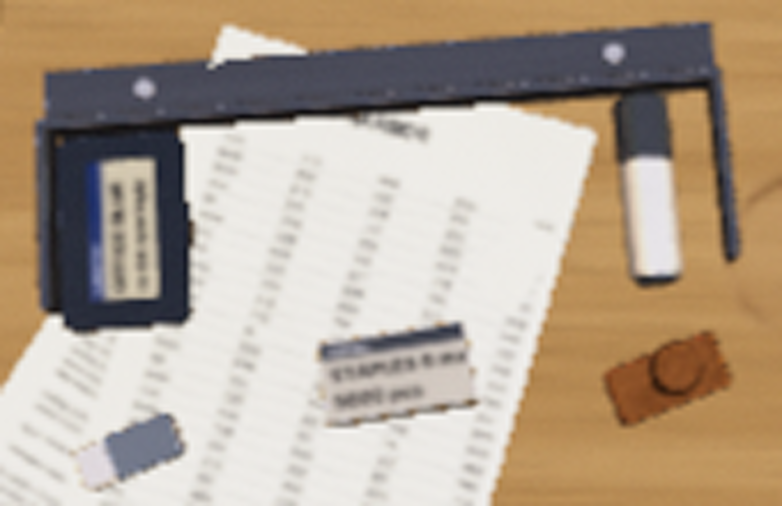

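The side view shows the printer only at the near left (x > 0.35, y > 0.35) and a clear lane to the box. The rail yaw is about 0.083, with its face at x ≈ 0.622 near the box. I'll swing in around the printer.

Emit:
servo_tool([
  [[0, 0, -10, -0.12], [0, 0, -10, -0.12], [0, 0, -10, -0.12], [5.3, 33.3, 0, 0], [5.3, 33.3, 0, 0], [5.3, 33.3, 0, 0], [5.3, 33.3, 0, 0], [5.3, 33.3, 0, 0], [5.3, 33.3, 0, 0], [5.3, 33.3, 0, 0]],
], claw=0.3, grip_force=20)

```text
t: 2.38
eef_pos: [0.241, 0.4184, 0.2184]
ee_rot: [-3.141, -0.0, 0.083]
force: [1.3, -0.2, -0.2]
width: 0.0317
gripper_force: 0.0
```

Emit:
servo_tool([
  [[16.9, 37.2, 0, 0], [16.9, 37.2, 0, 0], [16.9, 37.2, 0, 0], [16.9, 37.2, 0, 0], [16.9, 37.2, 0, 0], [16.9, 37.2, 0, 0], [16.9, 37.2, 0, 0], [16.9, 37.2, 0, 0], [16.9, 37.2, 0, 0], [16.9, 37.2, 0, 0]],
])

```text
t: 3.22
eef_pos: [0.4408, 0.0614, 0.2189]
ee_rot: [-3.141, -0.002, 0.084]
force: [1.0, 1.2, -0.0]
width: 0.0303
gripper_force: 0.0
```

Run:
```python
from h import *
s=telemetry.get_state(); print(s["t"],s["eef_pos"],s["ee_rot"],s["q"],s["width"])
c=cam("wrist"); im=snap("wrist","w1.png"); print(-c[2].T@c[3], c[2])
for o,z in(("staple_box",.027),("ink_tin",.016),("rail",.024),("glue",.014)):
    m=trace("wrist",o)[:1]
    print(o,[(rect(x["mask"],z,c),round(x["conf"],2)) for x in m])
```

```text
3.2167 [0.44078355 0.06144359 0.21891232] [-3.14085019e+00 -1.55473330e-03  8.35582674e-02] [ 5.84166500e-01 -5.43239470e-02 -4.16545989e-01  1.01498701e-04
 -1.20685398e+00  1.07015262e+00] 0.030270729241427555
[0.52073584 0.06891296 0.41658113] [[ 0.08486332 -0.99639149 -0.00149035]
 [-0.95247833 -0.08156219  0.29348362]
 [-0.29254614 -0.02348647 -0.95596294]]
staple_box [(((489.296142578125, 67.02735900878906), (40.78265380859375, 74.1106948852539), 9.754322052001953), 0.86)]
ink_tin [(((558.4036254882812, 202.6822967529297), (97.4327163696289, 67.25651550292969), 4.708837509155273), 0.78)]
rail [(((588.9134521484375, -90.29219055175781), (81.33837127685547, 15.236662864685059), 5.692404747009277), 0.93)]
glue [(((581.7067260742188, -57.38978958129883), (95.4288558959961, 29.460859298706055), 4.624277591705322), 0.76)]
```

View pics/w1.png

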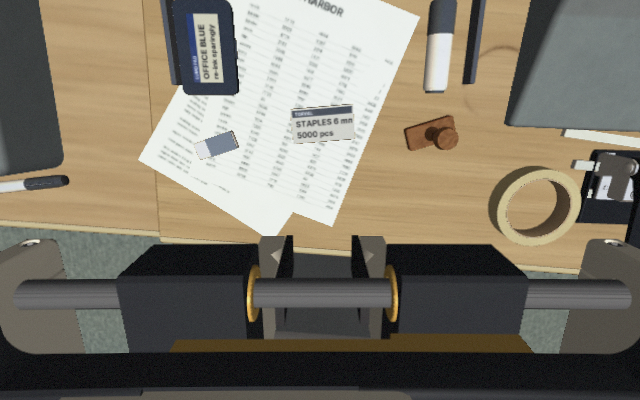

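The wrist view shows the box at (323,123), the tin at (207,50) and the glue at (438,47). Both stand at yaw 0.082, which agrees with the rail, and the sizes match. I'll descend behind the box and start pushing.

Emit:
servo_tool([
  [[0, 0, 41, 0], [0, 0, 41, 0], [0, 0, 41, 0], [0, 0, 41, 0], [0, 0, 30, 0], [0, 0, 11, 0], [5, 0, 0, 0], [6, 0, 0, 0], [6, 0, 0, 0], [6, 0, 0, 0]],
])

```text
t: 4.3
eef_pos: [0.4651, 0.0668, 0.0148]
ee_rot: [-3.14, -0.003, 0.085]
force: [-1.0, -0.3, -0.8]
width: 0.0304
gripper_force: 0.0
```

Emit:
servo_tool([
  [[8, 0, 0, 0], [8, 0, 0, 0], [8, 0, 0, 0], [8, 0, 0, 0], [8, 0, 0, 0], [8, 0, 0, 0], [8, 0, 0, 0], [8, 0, 0, 0], [8, 0, 0, 0], [8, 0, 0, 0]],
])

```text
t: 5.13
eef_pos: [0.5435, 0.072, 0.0132]
ee_rot: [3.142, 0.0, 0.083]
force: [-0.3, 0.3, -0.4]
width: 0.0304
gripper_force: 0.0
```

Emit:
servo_tool([
  [[5, 0, 0, 0], [5, 0, 0, 0], [4, 0, 0, 0], [3, 0, 0, 0], [2, 0, 0, 0], [1, 0, 0, 0], [1, 0, 0, 0], [0, 0, 0, 0], [0, 0, 0, 0], [0, 0, 0, 0]],
])

```text
t: 5.97
eef_pos: [0.5636, 0.0737, 0.0133]
ee_rot: [-3.142, 0.0, 0.083]
force: [0.3, -0.4, -0.7]
width: 0.0308
gripper_force: 0.0
```

Run:
```python
from h import *
s=telemetry.get_state(); print(s["t"],s["eef_pos"],s["ee_rot"],s["force"],s["width"])
for n in("wrist","top"):
  im=snap(n,n+"2.png"); c=cam(n)
  for o,z in(("staple_box",.027),("ink_tin",.016)):
    m=trace(n,o)[:1]
    print(n,o,[(rect(x["mask"],z,c),round(x["conf"],2)) for x in m])
```

```text
5.9667 [0.56356424 0.07370271 0.01331094] [-3.14156949e+00  3.23187785e-05  8.32422309e-02] [ 0.25550257 -0.382642   -0.67059076] 0.030823887082239248
wrist staple_box [(((498.42315673828125, 69.03843688964844), (24.52840805053711, 65.22418975830078), 4.830236434936523), 0.88)]
wrist ink_tin [(((561.7533569335938, 201.379150390625), (94.79605102539062, 70.9169692993164), 4.677370548248291), 0.63)]
top staple_box [(((485.18646240234375, 64.70137786865234), (44.36882400512695, 73.86274719238281), 9.9786376953125), 0.63)]
top ink_tin [(((538.0399780273438, 201.04977416992188), (60.8103141784668, 63.154296875), 3.493553638458252), 0.58)]
```

View pics/wrist2.png

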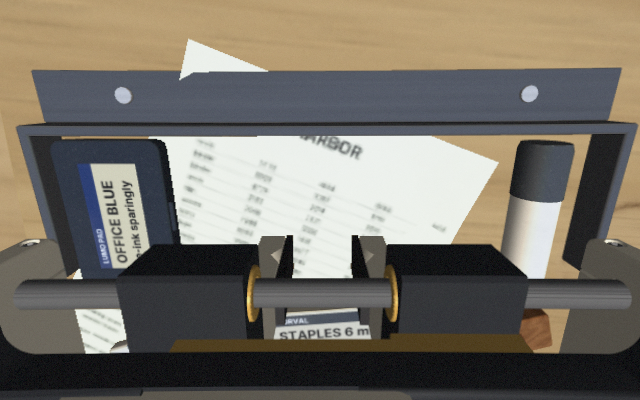

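The wrist view shows the rail ahead with the space in front of it empty. The box's top appears at (325,330), behind the fingers, so it doesn't seem to have been pushed. I'll check the top view.

Run:
```python
from h import *
im=cv2.imread("pics/top2.png"); cv2.imwrite("pics/crop2.png",cv2.resize(im[150:300,200:400],None,fx=4,fy=4,interpolation=2))
for n in("top","side"):
  print(eyes.grab_frame(n).shape, [(np.round(x["position"],3),x["conf"]) for x in recognise(n,"staple_box")])
```

```text
(400, 640, 3) [(array([0.485, 0.067, 0.023]), 0.75)]
(400, 640, 3) [(array([0.483, 0.08 , 0.027]), 0.97)]
```

View pics/crop2.png

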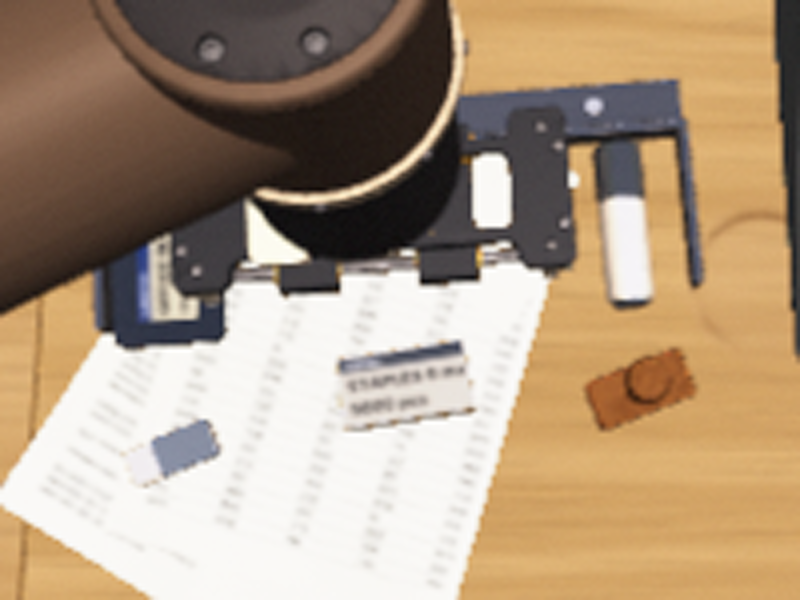

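The box still stands at its start place (crop 405,385). The gripper is beyond it at crop (370,270). I'll project the tool geometry into the views to find out how it got past.

Run:
```python
from h import *
def proj(P,c):
    K,k1,R,t=c; q=R@np.array(P)+t; u=q[:2]/q[2]; u=u*(1+k1*u@u); return np.round(K[:2,:2]@u+K[:2,2],0)
s=telemetry.get_state(); print(s["t"],s["eef_pos"],s["ee_rot"],s["force"],s["q"])
p=s["eef_pos"]; a=s["ee_rot"][2]; X=np.array([np.cos(a),np.sin(a),0]);Y=np.array([np.sin(a),-np.cos(a),0])
ct,cw,cs=cam("top"),cam("wrist"),cam("side")
print("wrist cam",-cw[2].T@cw[3])
for nm,d in(("tcp",(0,0,0)),("f+",(0,.026,0)),("f-",(0,-.026,0)),("f+up",(0,.026,.06)),("bodyFR",(.039,.096,.066)),("bodyRR",(-.039,.096,.066)),("bodyRL",(-.039,-.096,.066))):
    P=p+d[0]*X+d[1]*Y+np.array([0,0,d[2]]); q=proj(P,ct); print(nm,np.round(P,3),"top",q,"crop",(q-[200,150])*4,"wrist",proj(P,cw),"side",proj(P,cs))
snap("side","side2.png")
```

```text
6.4667 [0.56370034 0.0737056  0.01325923] [3.14157287e+00 9.30713820e-06 8.32996194e-02] [-0.00716056  0.19284484  0.63853532] [ 4.74159300e-01  3.59883874e-01 -4.39176788e-01  2.11468718e-05
 -7.71751808e-01  1.17992149e+00]
wrist cam [0.64397034 0.08130173 0.2108287 ]
tcp [0.564 0.074 0.013] top [298. 213.] crop [392. 252.] wrist [323. 224.] side [305. 234.]
f+ [0.566 0.048 0.013] top [309. 212.] crop [436. 248.] wrist [363. 224.] side [310. 226.]
f- [0.562 0.1   0.013] top [286. 213.] crop [344. 252.] wrist [283. 224.] side [298. 241.]
f+up [0.566 0.048 0.073] top [308. 207.] crop [432. 228.] wrist [378. 272.] side [310. 199.]
bodyFR [ 0.611 -0.019  0.079] top [339. 186.] crop [556. 144.] wrist [553. 198.] side [307. 176.]
bodyRR [ 0.533 -0.025  0.079] top [342. 222.] crop [568. 288.] wrist [520. 350.] side [344. 183.]
bodyRL [0.517 0.166 0.079] top [250. 229.] crop [200. 316.] wrist [127. 350.] side [301. 236.]
```

View pics/side2.png

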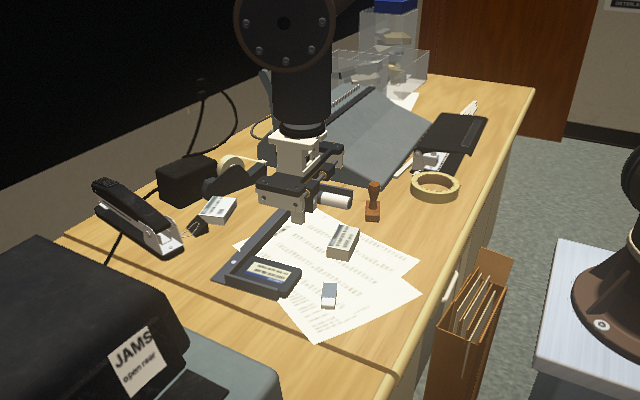

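The side view shows the fingertip ending near (300,221), while the projection puts it at row 226–241. The tips look higher than the reported TCP. I'll take a closer look.

Run:
```python
from h import *
im=cv2.imread("pics/side2.png"); a=cv2.imread("pics/side0.png")
cv2.imwrite("pics/crop3.png",cv2.resize(im[120:260,240:370],None,fx=4.2,fy=4.2,interpolation=2))
```

```text
(no output)
```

View pics/crop3.png

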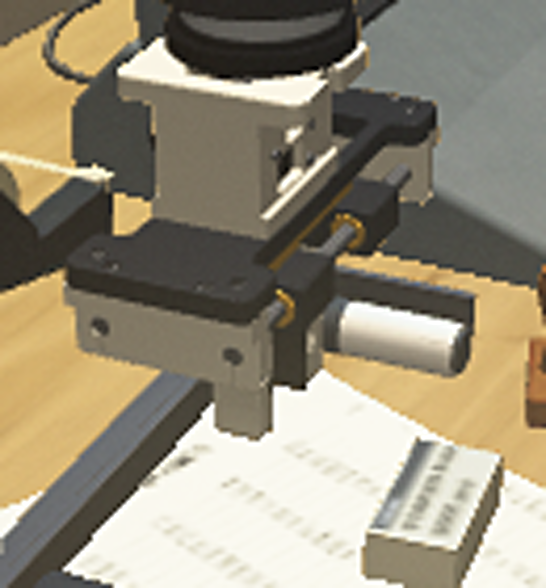

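The finger bottom is at about (298,224), against (298,241) predicted. The real fingertips therefore sit about 35–40 mm above the reported TCP, and they passed over the 27 mm box. I'll go back the same way, then lower with force and camera checks.

Emit:
servo_tool([
  [[-25, 0, 0, 0], [-25, 0, 0, 0], [-25, 0, 0, 0], [-25, 0, 0, 0], [-25, 0, 0, 0], [0, 0, 0, 0], [0, 0, 3, 0], [0, 0, 3, 0], [0, 0, 3, 0], [0, 0, 0, 0]],
])

```text
t: 7.35
eef_pos: [0.4395, 0.0633, 0.0035]
ee_rot: [3.141, 0.001, 0.083]
force: [-0.2, 0.0, 0.2]
width: 0.0307
gripper_force: 0.0
```

```bash
cat >> h.py <<'E'
def proj(P,c):
    K,k1,R,t=c; q=R@np.array(P)+t; u=q[:2]/q[2]; u=u*(1+k1*u@u); return K[:2,:2]@u+K[:2,2]
E
python3 - <<'E'
from h import *
cs,cw=cam("side"),cam("wrist")
for z in(.013,.03,.04,.05,.06): print(z,proj((.562,.1,z),cs))
s=telemetry.get_state();p=s["eef_pos"];print(s["t"],p,s["ee_rot"],s["force"],s["width"])
im=snap("side","side3.png"); q=proj((p[0],p[1]+.026,p[2]+.04),cs); u,v=int(q[0]),int(q[1]); print(u,v)
cv2.imwrite("pics/crop4.png",np.hstack([cv2.resize(im[v-60:v+40,u-60:u+40,::-1],None,fx=4,fy=4,interpolation=2),cv2.resize(eyes.grab_frame("wrist")[200:300,270:370,::-1],None,fx=4,fy=4,interpolation=2)]))
E
```

```text
0.013 [298.07817572 241.2048243 ]
0.03 [297.85289016 233.42192549]
0.04 [297.71828641 228.76731013]
0.05 [297.5821107  224.05491591]
0.06 [297.44433896 219.28378406]
7.35 [0.43945197 0.06328295 0.00345727] [3.14112682e+00 9.02130444e-04 8.27764917e-02] [-0.1620555   0.03917737  0.15293369] 0.03071364931659221
363 243
```

View pics/crop4.png

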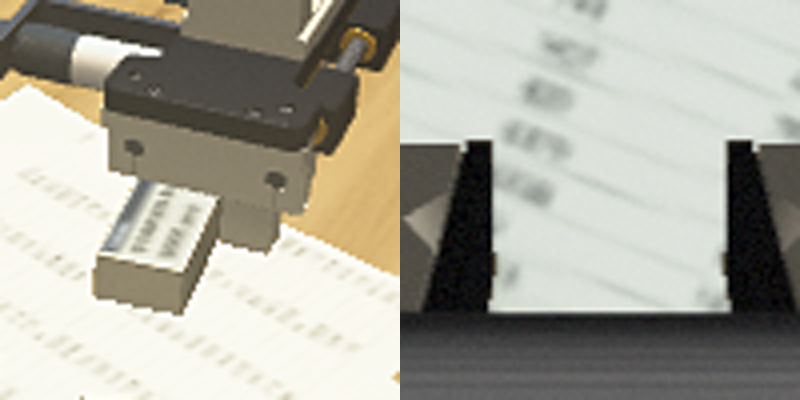

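The finger bottom shows at about (368,245) in the side view, i.e. roughly 40 mm above the table with TCP z at 3.5 mm, so the fingers are about 38 mm short of the reported TCP. The body will therefore ride lower, near 38 mm. I'll shift left to keep it off the stamp, then lower.

Emit:
servo_tool([
  [[0, -7, 0, 0], [0, -7, 0, 0], [0, 0, 4, 0], [0, 0, 4, 0], [0, 0, 4, 0], [0, 0, 4, 0], [0, 0, 3, 0], [0, 0, 2, 0], [0, 0, 1, 0], [0, 0, 0, 0]],
])

```text
t: 8.28
eef_pos: [0.4379, 0.0771, -0.018]
ee_rot: [3.141, 0.0, 0.083]
force: [0.4, -0.8, 0.6]
width: 0.0306
gripper_force: 0.0
```

Run:
```python
from h import *
s=telemetry.get_state();p=s["eef_pos"];print(s["t"],p,s["ee_rot"],s["force"],s["width"])
for n,z in(("top",.027),("side",.027)):
  eyes.grab_frame(n)
  for o in("staple_box","stamp"): print(n,o,[np.round(x["position"],3) for x in recognise(n,o)[:1]])
  for x in trace(n,"staple_box")[:1]: print(rect(x["mask"],z,cam(n)))
```

```text
8.2833 [ 0.43785737  0.07707367 -0.01799372] [3.14130836e+00 4.57795627e-04 8.30145705e-02] [ 0.37359464 -0.8332546   0.60819152] 0.03061941179269486
top staple_box []
top stamp [array([ 0.486, -0.061,  0.016])]
((495.6787414550781, 36.98255157470703), (36.84181213378906, 21.78856658935547), 27.485034942626953)
side staple_box [array([0.479, 0.097, 0.017])]
side stamp []
((477.03875732421875, 111.3488998413086), (48.832733154296875, 43.874427795410156), 8.422590255737305)
```

Emit:
servo_tool([
  [[0, 0, 2, 0], [0, 0, 2, 0], [0, 0, 2, 0], [0, 0, 1, 0], [0, 0, 0, 0], [6, 0, 0, 0], [6, 0, 0, 0], [7, 0, 0, 0], [7, 0, 0, 0], [7, 0, 0, 0]],
])

```text
t: 9.52
eef_pos: [0.4715, 0.0799, -0.0248]
ee_rot: [3.141, 0.001, 0.083]
force: [-1.4, -0.4, 1.1]
width: 0.0307
gripper_force: 0.8
```

Emit:
servo_tool([
  [[7, 0, 0, 0], [7, 0, 0, 0], [7, 0, 0, 0], [7, 0, 0, 0], [7, 0, 0, 0], [6, 0, 0, 0], [5, 0, 0, 0], [4, 0, 0, 0], [3, 0, 0, 0], [2, 0, 0, 0]],
])

```text
t: 10.35
eef_pos: [0.5259, 0.0846, -0.0248]
ee_rot: [3.142, 0.0, 0.083]
force: [-0.4, -0.1, -0.1]
width: 0.0308
gripper_force: 0.5
```

Run:
```python
from h import *
s=telemetry.get_state();p=s["eef_pos"];print(s["t"],p,s["ee_rot"],s["force"],s["width"])
for n in("wrist","top","side"):
  snap(n,n+"4.png")
  print(n,[np.round(x["position"],3) for x in recognise(n,"staple_box")[:1]],[rect(x["mask"],.027,cam(n)) for x in trace(n,"staple_box")[:1]])
```

```text
10.35 [ 0.52593613  0.08460971 -0.02480213] [3.14157772e+00 9.46741956e-05 8.31513719e-02] [-0.40574199 -0.08249781 -0.09051031] 0.030776616143531152
wrist [array([0.566, 0.069, 0.023])] [((560.8995361328125, 71.37742614746094), (44.1635856628418, 74.1545181274414), 6.874914646148682)]
top [array([0.548, 0.036, 0.023])] [((549.0897827148438, 34.230010986328125), (22.761756896972656, 6.721051216125488), 0.8929337859153748)]
side [array([0.553, 0.106, 0.014])] [((546.6685791015625, 121.21775817871094), (32.3663215637207, 46.16886901855469), 31.283309936523438)]
```

Emit:
servo_tool([
  [[6, 0, 0, 0], [7, 0, 0, 0], [7, 0, 0, 0], [6, 0, 0, 0], [5, 0, 0, 0], [4, 0, 0, 0], [3, 0, 0, 0], [2, 0, 0, 0], [1, 0, 0, 0], [1, 0, 0, 0]],
])

```text
t: 11.63
eef_pos: [0.5675, 0.088, -0.0248]
ee_rot: [3.142, 0.0, 0.083]
force: [-0.3, -0.7, -0.8]
width: 0.0307
gripper_force: 0.4
```

Emit:
servo_tool([
  [[0.5, 0, 0, 0], [0.5, 0, 0, 0], [0.5, 0, 0, 0], [0.5, 0, 0, 0], [0.5, 0, 0, 0], [0.5, 0, 0, 0], [0.5, 0, 0, 0], [0, 0, 0, 0], [0, 0, 0, 0], [0, 0, 0, 0]],
])

```text
t: 12.47
eef_pos: [0.5683, 0.088, -0.025]
ee_rot: [3.141, 0.004, 0.083]
force: [-11.4, 3.2, 7.5]
width: 0.0313
gripper_force: 5.8
```

Run:
```python
from h import *
s=telemetry.get_state();p=s["eef_pos"];print(s["t"],p,s["ee_rot"],s["force"],s["width"])
for n in("wrist",):
  snap(n,n+"5.png")
  for o,z in(("staple_box",.027),("ink_tin",.016),("glue",.014)):
    print(n,o,[rect(x["mask"],z,cam(n)) for x in trace(n,o)[:1]])
```

```text
12.4667 [ 0.56825511  0.08802915 -0.02498059] [3.14110819 0.00413949 0.08255339] [-11.39826228   3.18969425   7.507449  ] 0.031256206083142876
wrist staple_box [((602.4254150390625, 74.64480590820312), (42.204345703125, 74.54872131347656), 6.960204601287842)]
wrist ink_tin [((576.73974609375, 202.60702514648438), (64.62480926513672, 70.34983825683594), 4.999680519104004)]
wrist glue [((597.7958984375, -56.86257553100586), (65.8648681640625, 36.868194580078125), 5.9129228591918945)]
```

It reads 11 N against the rail, with the box square at (0.602, 0.075). I'll back off, rise, and go round to its right end.

Emit:
servo_tool([
  [[-3, 0, 0, 0], [-6, 0, 0, 0], [-6, 0, 0, 0], [0, 0, -25, 0], [0, 0, -25, 0], [0, 0, -25, 0], [11, 21, 0, 0], [11, 21, 0, 0], [11, 21, 0, 0], [11, 21, 0, 0]],
])

```text
t: 13.5
eef_pos: [0.6074, 0.0064, 0.0508]
ee_rot: [-3.141, -0.001, 0.084]
force: [-1.3, -0.4, -0.3]
width: 0.0306
gripper_force: 0.0
```

Run:
```python
from h import *
s=telemetry.get_state();p=s["eef_pos"];print(s["t"],p,s["ee_rot"],s["force"],s["width"])
X=np.array([.9966,.083]);Y=np.array([-.083,.9966]); print("tcp rail",p[:2]@X*1000,p[:2]@Y*1000)
for n in("wrist","side"):
  snap(n,n+"6.png"); c=cam(n)
  for o,z in(("staple_box",.027),("ink_tin",.016),("glue",.014)):
    for x in trace(n,o)[:1]:
      r=rect(x["mask"],z,c); q=np.array(r[0]); print(n,o,r,"rail",q@X,q@Y)
```

```text
13.5 [0.60743861 0.00639773 0.05082672] [-3.14136739e+00 -1.40909030e-03  8.38747029e-02] [-1.30654088 -0.40593104 -0.31963857] 0.03062054564002898
tcp rail 605.9043347333547 -44.041430232043574
wrist staple_box ((603.9324951171875, 69.89412689208984), (42.05343246459961, 76.3416748046875), 5.643375873565674) rail 607.6803371658325 19.530089765930178
wrist ink_tin ((571.688720703125, 197.3740692138672), (77.85868835449219, 73.25069427490234), 4.888175010681152) rail 586.1270267974853 149.25283356018068
wrist glue ((607.850830078125, -58.31389617919922), (49.648433685302734, 29.760360717773438), 5.678352355957031) rail 600.9440838729859 -108.56724782867431
side staple_box ((591.433837890625, 90.97447204589844), (54.08772277832031, 102.849853515625), 7.81561803817749) rail 596.9738440216065 41.57615029602051
side ink_tin ((555.14990234375, 208.55096435546875), (104.55955505371094, 74.41044616699219), 3.3274550437927246) rail 570.5721227172852 161.7644491821289
side glue ((584.3274536132812, -58.795623779296875), (103.83660888671875, 53.104488372802734), 6.187088966369629) rail 577.4607034973144 -107.09489730834962
```

Emit:
servo_tool([
  [[-3, 0, 0, 0], [0, 0, 0, 0], [0, 0, 0, 0], [0, 0, 12, 0], [0, 0, 12, 0], [0, 0, 12, 0], [0, 0, 12, 0], [0, 0, 12, 0], [0, 0, 10, 0], [0, 0, 6, 0]],
], claw=1)

```text
t: 14.73
eef_pos: [0.6033, 0.0068, -0.0269]
ee_rot: [3.141, 0.001, 0.083]
force: [0.2, 0.5, 0.4]
width: 0.0002
gripper_force: 0.0
```

```bash
cat > look.py <<'E'
from h import *
import sys
s=telemetry.get_state();p=s["eef_pos"];print(s["t"],p,s["ee_rot"],s["force"],s["width"])
X=np.array([.9966,.083]);Y=np.array([-.083,.9966]); print("tcp rail",p[:2]@X*1000,p[:2]@Y*1000)
for n in("wrist",):
  snap(n,n+sys.argv[1]+".png"); c=cam(n)
  for o,z in(("staple_box",.027),("ink_tin",.016)):
    for x in trace(n,o)[:1]:
      cs=max(cv2.findContours(x["mask"].astype(np.uint8),0,1)[0],key=cv2.contourArea)[:,0]
      q=back(cs,z,c)*1000; e=q@Y; print(n,o,"y_r",e.min(),e.max(),"x_r",(q@X).min(),(q@X).max(),"yaw",cv2.minAreaRect(q.astype(np.float32))[2])
E
python3 look.py 7
```

```text
14.7333 [ 0.60331009  0.00679205 -0.02694341] [3.14138066e+00 1.29104532e-03 8.32315166e-02] [0.19967851 0.45660424 0.42087263] 0.0001523503921347383
tcp rail 601.8225721373567 -43.30578420069432
wrist staple_box y_r -17.13317010624619 60.91076534981905 x_r 595.1109875102424 627.4190609720811 yaw 5.322406768798828
wrist ink_tin y_r 111.15097896580518 121.84920120888917 x_r 605.1894622226013 622.6718816834724 yaw 79.03662872314453
```

Emit:
servo_tool([
  [[0, -4, 0, 0], [0, -4, 0, 0], [0, -5, 0, 0], [0, -7, 0, 0], [0, -7, 0, 0], [0, -7, 0, 0], [0, -7, 0, 0], [0, -6, 0, 0], [0, -4, 0, 0], [0, -2, 0, 0]],
])

```text
t: 15.72
eef_pos: [0.5995, 0.0604, -0.0257]
ee_rot: [-3.142, -0.0, 0.084]
force: [0.0, -2.4, 0.8]
width: 0.0003
gripper_force: 0.8
```

```bash
python3 look.py 8
```

```text
15.7167 [ 0.59947531  0.06044552 -0.02573924] [-3.14156524e+00 -4.34831787e-05  8.38827503e-02] [ 0.0163351  -2.44749555  0.83643033] 0.00025781479928358776
tcp rail 602.454068644218 10.483550851346411
wrist staple_box y_r 25.829657563972933 101.31299511014419 x_r 594.8910020650899 627.6179454696567 yaw 5.4758620262146
wrist ink_tin y_r 116.37080811396471 177.72240441027003 x_r 588.2767629500311 622.7972400011771 yaw 4.780730247497559
```

Emit:
servo_tool([
  [[0, -2, 0, 0], [0, -2, 0, 0], [0, -2, 0, 0], [0, -2, 0, 0], [0, -2, 0, 0], [0, -1, 0, 0], [0, 0, 0, 0], [0, 0, 0, 0], [0, 0, 0, 0], [0, 0, 0, 0]],
])

```text
t: 16.7
eef_pos: [0.5987, 0.0706, -0.0257]
ee_rot: [-3.141, -0.0, 0.083]
force: [-0.0, -0.0, 0.1]
width: 0.0008
gripper_force: 0.0
```

```bash
python3 look.py 9
python3 - <<'E'
from h import *
c=cam("wrist"); im=cv2.imread("pics/wrist9.png"); X=np.array([.9966,.083]);Y=np.array([-.083,.9966])
s=telemetry.get_state()
for z in(.027,.016,0.):
  q=[proj([*((600*X+y*Y)/1000),z],c) for y in(112,116.5,123)]; print(z,np.round(q,1).tolist())
u,v=proj([*((600*X+118*Y)/1000),.016],c).astype(int); u=max(u,75); print(u,v)
a=im[max(v-50,0):v+50,u-75:u+75]; print(max(v-50,0),u-75)
b=eyes.grab_frame("side")[:,:,::-1]; cv2.imwrite("pics/side9.png",b)
p,q=proj([*((600*X+118*Y)/1000),.016],cam("side")).astype(int); print("side",p,q)
b=b[q-38:q+37,p-50:p+50]
cv2.imwrite("pics/crop9.png",np.vstack([cv2.resize(a,(450,300),interpolation=2),cv2.resize(b,(400,300),interpolation=2)[:,:].copy() if 0 else cv2.copyMakeBorder(cv2.resize(b,(400,300),interpolation=2),0,0,0,50,0)]))
E
```

```text
16.7 [ 0.59868201  0.07063139 -0.02567517] [-3.14149500e+00 -1.89223926e-04  8.32039714e-02] [-0.03268859 -0.00568861  0.14036293] 0.0008221245507455224
tcp rail 602.5089002942241 20.700635552710214
wrist staple_box y_r 35.897759325724124 112.08496601912522 x_r 594.9050544851634 627.1541425689544 yaw 6.251294136047363
wrist ink_tin y_r 118.24334054441174 188.13452223744625 x_r 588.3177623704656 622.3572439233354 yaw 4.718112945556641
0.027 [[139.7, 268.9], [130.5, 268.9], [117.2, 269.0]]
0.016 [[150.9, 258.3], [142.3, 258.3], [129.9, 258.3]]
0.0 [[165.0, 244.9], [157.1, 244.9], [145.7, 244.9]]
139 258
208 64
side 265 255
```

View pics/crop9.png

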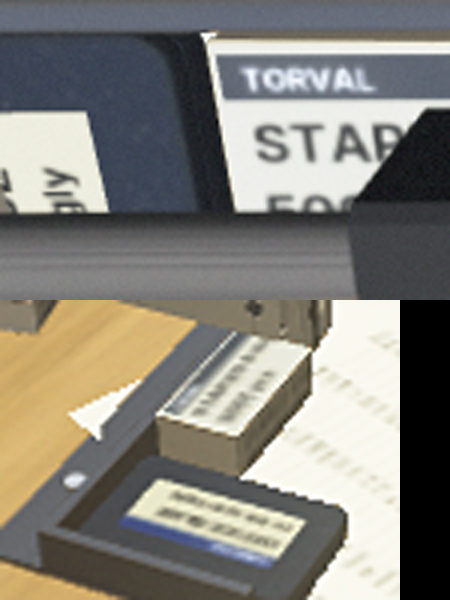

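The last picture shows, in the wrist part, the box flush to the rail with a dark strip left at crop (165–205, 120). In the side part, about 20 mm of the box end still shows above the tin, so a gap of roughly 7–13 mm remains. I'll creep up, using tin motion in the fixed side camera to detect contact.

Emit:
servo_tool([
  [[0, -1, 0, 0], [0, -1, 0, 0], [0, -1, 0, 0], [0, -1, 0, 0], [0, -1, 0, 0], [0, -0.5, 0, 0], [0, 0, 0, 0], [0, 0, 0, 0], [0, 0, 0, 0], [0, 0, 0, 0]],
])

```text
t: 17.73
eef_pos: [0.5982, 0.0762, -0.0257]
ee_rot: [-3.141, -0.0, 0.083]
force: [-0.6, -0.7, 0.6]
width: 0.0005
gripper_force: 0.0
```

```bash
cat > mo.py <<'E'
from h import *
import sys
s=telemetry.get_state();p=s["eef_pos"];X=np.array([.9966,.083]);Y=np.array([-.083,.9966])
print(s["t"],p,s["force"],"tcp y_r",p[:2]@Y*1000)
c=cam("side"); ref=cv2.cvtColor(cv2.imread("pics/side0.png"),6).astype(np.float32)
ims=[cv2.cvtColor(eyes.grab_frame("side"),7).astype(np.float32) for _ in range(2)]
g=np.mean(ims,0).astype(np.float32); cv2.imwrite(f"pics/s_{sys.argv[1]}.png",g)
C=proj((.556,.205,.016),c); C1=proj((.556-.083*.001,.206,.016),c); print("px per mm along rail",C1-C)
u,v=C.astype(int)
def ecc(a,b,u,v,w,h):
    W=np.eye(2,3,dtype=np.float32)
    A=a[v-h:v+h,u-w:u+w];B=b[v-h-6:v+h+6,u-w-6:u+w+6]
    W[:,2]=6
    cc,W=cv2.findTransformECC(A,B,W,cv2.MOTION_TRANSLATION,(3,100,1e-5),None,3); return np.round(W[:,2]-6,3),round(cc,4)
print("tin vs start",ecc(ref,g,u,v,20,11))
e=proj((.449,.196,.013),c).astype(int); print("eraser",ecc(ref,g,e[0],e[1],10,12))
for x in trace("side","staple_box")[:1]+trace("side","ink_tin")[:1]:
    y,xx=np.where(x["mask"]); print("mask px",xx.min(),xx.max(),y.min(),y.max(),len(xx))
E
python3 mo.py a
```

```text
17.7333 [ 0.59821949  0.07624342 -0.02573998] [-0.55130455 -0.72383822  0.58808314] tcp y_r 26.33197780427418
px per mm along rail [-0.296674    0.36088179]
tin vs start (array([-0.017,  0.054], dtype=float32), 0.9952)
eraser (array([-0.006, -0.042], dtype=float32), 0.9986)
mask px 254 291 227 260 861
mask px 235 301 256 298 1519[ WARN:0@1.133] global loadsave.cpp:1063 imwrite_ Unsupported depth image for selected encoder is fallbacked to CV_8U.
```

Emit:
servo_tool([
  [[0, -0.5, 0, 0], [0, -0.5, 0, 0], [0, -0.5, 0, 0], [0, -0.5, 0, 0], [0, -0.5, 0, 0], [0, 0, 0, 0], [0, 0, 0, 0], [0, 0, 0, 0], [0, 0, 0, 0], [0, 0, 0, 0]],
])

```text
t: 18.77
eef_pos: [0.5979, 0.0786, -0.0258]
ee_rot: [-3.142, 0.0, 0.083]
force: [0.3, -0.0, 0.0]
width: 0.0004
gripper_force: 0.1
```

```bash
python3 mo.py b 2>/dev/null
```

```text
18.7667 [ 0.5979074   0.07861011 -0.02576127] [ 0.27813507 -0.01755518  0.02325477] tcp y_r 28.716517869520064
px per mm along rail [-0.296674    0.36088179]
tin vs start (array([-0.022,  0.052], dtype=float32), 0.9951)
eraser (array([-0.008, -0.041], dtype=float32), 0.9986)
mask px 252 290 228 260 869
mask px 234 301 256 299 1532
```

Emit:
servo_tool([
  [[0, -0.5, 0, 0], [0, -0.5, 0, 0], [0, -0.5, 0, 0], [0, 0, 0, 0], [0, 0, 0, 0], [0, 0, 0, 0], [0, 0, 0, 0], [0, 0, 0, 0], [0, 0, 0, 0], [0, 0, 0, 0]],
])

```text
t: 19.8
eef_pos: [0.5979, 0.0801, -0.0257]
ee_rot: [-3.142, -0.0, 0.083]
force: [0.6, -0.1, 0.8]
width: 0.0005
gripper_force: 0.0
```

```bash
python3 mo.py c 2>/dev/null
```

```text
19.8 [ 0.59786584  0.08014822 -0.02571356] [ 0.58254923 -0.08424901  0.82129871] tcp y_r 30.252849817653438
px per mm along rail [-0.296674    0.36088179]
tin vs start (array([-0.023,  0.052], dtype=float32), 0.9951)
eraser (array([-0.013, -0.042], dtype=float32), 0.9986)
mask px 251 290 228 260 899
mask px 235 301 256 298 1557
```

Emit:
servo_tool([
  [[0, -0.5, 0, 0], [0, -0.5, 0, 0], [0, -0.5, 0, 0], [0, 0, 0, 0], [0, 0, 0, 0], [0, 0, 0, 0], [0, 0, 0, 0], [0, 0, 0, 0], [0, 0, 0, 0], [0, 0, 0, 0]],
])

```text
t: 20.83
eef_pos: [0.5977, 0.0815, -0.0257]
ee_rot: [-3.142, -0.0, 0.083]
force: [0.5, -0.9, -0.2]
width: 0.0002
gripper_force: 0.4
```

```bash
python3 mo.py d 2>/dev/null
```

```text
20.8333 [ 0.59767788  0.08154585 -0.02572929] [ 0.54250556 -0.86912778 -0.17282427] tcp y_r 31.66133426808121
px per mm along rail [-0.296674    0.36088179]
tin vs start (array([-0.022,  0.05 ], dtype=float32), 0.9951)
eraser (array([-0.003, -0.041], dtype=float32), 0.9986)
mask px 251 290 229 260 834
mask px 235 302 256 298 1630
```

Emit:
servo_tool([
  [[0, -0.5, 0, 0], [0, -0.5, 0, 0], [0, -0.5, 0, 0], [0, 0, 0, 0], [0, 0, 0, 0], [0, 0, 0, 0], [0, 0, 0, 0], [0, 0, 0, 0], [0, 0, 0, 0], [0, 0, 0, 0]],
])

```text
t: 21.87
eef_pos: [0.5976, 0.0831, -0.0258]
ee_rot: [-3.142, -0.0, 0.083]
force: [-0.0, 0.1, -0.4]
width: 0.0005
gripper_force: 0.0
```

```bash
python3 mo.py e 2>/dev/null
```

```text
21.8667 [ 0.59758459  0.08311451 -0.02576472] [-0.00925283  0.09698768 -0.44309966] tcp y_r 33.23240089419174
px per mm along rail [-0.296674    0.36088179]
tin vs start (array([-0.02 ,  0.053], dtype=float32), 0.9951)
eraser (array([-0.007, -0.044], dtype=float32), 0.9986)
mask px 251 289 230 260 812
mask px 235 301 257 298 1482
```

Emit:
servo_tool([
  [[0, -0.5, 0, 0], [0, -0.5, 0, 0], [0, -0.5, 0, 0], [0, 0, 0, 0], [0, 0, 0, 0], [0, 0, 0, 0], [0, 0, 0, 0], [0, 0, 0, 0], [0, 0, 0, 0], [0, 0, 0, 0]],
])

```text
t: 22.9
eef_pos: [0.5974, 0.0845, -0.0258]
ee_rot: [3.142, 0.0, 0.083]
force: [0.2, -1.0, 0.5]
width: 0.0005
gripper_force: 0.9
```

```bash
python3 mo.py f 2>/dev/null; python3 look.py 10
```

```text
22.9 [ 0.59740547  0.08450871 -0.02575324] [ 0.20812742 -0.96098976  0.46806049] tcp y_r 34.636727085918665
px per mm along rail [-0.296674    0.36088179]
tin vs start (array([-0.187,  0.408], dtype=float32), 0.9926)
eraser (array([-0.007, -0.041], dtype=float32), 0.9986)
mask px 250 290 229 261 894
mask px 235 301 256 298 1497
23.1 [ 0.59741747  0.08453376 -0.02574053] [3.14159087e+00 2.23325293e-05 8.31497716e-02] [ 0.64189972 -1.73924412 -0.21564532] 0.0006409797259636232
tcp rail 602.4025533972224 34.66069730825178
wrist staple_box y_r 49.51428392805522 125.48873706225585 x_r 594.848996386082 627.5704595924759 yaw 4.797183513641357
wrist ink_tin y_r 131.78151749765638 190.0048552511916 x_r 588.2160758544883 622.2711835444879 yaw 4.466696739196777
```

The tin moved 0.8 mm, so the box end is touching it, and the yaw is still 4.8°. I'll back off along the rail, then rise.

Emit:
servo_tool([
  [[0, 2, 0, 0], [0, 4, 0, 0], [0, 5, 0, 0], [0, 0, 0, 0], [0, 0, -15, 0], [0, 0, -35, 0], [0, 0, -40, 0], [0, 0, -40, 0], [0, 0, -40, 0], [0, 0, -30, 0]],
])

```text
t: 24.08
eef_pos: [0.5992, 0.0735, 0.1783]
ee_rot: [-3.141, -0.004, 0.083]
force: [1.1, -0.3, 0.4]
width: 0.0005
gripper_force: 0.0
```

Emit:
servo_tool([
  [[-20, 0, 0, 0], [-40, 0, 0, 0], [-40, 0, 0, 0], [-20, -20, 0, 0], [0, -35, 0, 0], [0, -10, 0, 0], [0, 0, 0, 0], [0, 0, 0, 0], [0, 0, 0, 0], [0, 0, 0, 0]],
])

```text
t: 24.92
eef_pos: [0.4734, 0.1277, 0.174]
ee_rot: [3.141, 0.001, 0.082]
force: [0.0, 0.5, 0.1]
width: 0.0005
gripper_force: 0.0
```

```bash
python3 mo.py g 2>/dev/null; python3 look.py 11
python3 - <<'E'
from h import *
c=cam("wrist"); X=np.array([.9966,.083]);Y=np.array([-.083,.9966])
im=eyes.grab_frame("wrist"); g=cv2.cvtColor(im,7).astype(float)
xw,yw=np.arange(570,632,1.),np.arange(60,205,1.)
# rectified intensities in rail frame at z=.027 : profile along y at several x, and along x at several y
def samp(x,y,z): 
    u,v=proj([*((x*X+y*Y)/1000),z],c); return int(cv2.getRectSubPix(g.astype(np.float32),(1,1),(float(u),float(v)))[0,0])
for x in(590,600,610): print("along y x=",x,[(y,samp(x,y,.027)) for y in range(114,146,2)])
for y in(60,75,90,105,120): print("along x y=",y,[(x,samp(x,y,.027)) for x in range(612,640,2)])
cv2.imwrite("pics/w_end.png",im[:,:,::-1])
E
```

```text
24.9167 [0.47342833 0.1277143  0.17401422] [0.0276483  0.520397   0.10957499] tcp y_r 87.98551509276498
px per mm along rail [-0.296674    0.36088179]
tin vs start (array([-0.168,  0.377], dtype=float32), 0.9925)
eraser (array([-0.016, -0.038], dtype=float32), 0.9985)
mask px 250 289 228 261 914
mask px 236 300 257 298 1442
25.1167 [0.47346293 0.12783203 0.17407965] [3.14138707e+00 3.73416505e-04 8.22124545e-02] [ 0.16350037 -0.43830889 -0.29062501] 0.00038514416332180034
tcp rail 482.463209363344 88.09997363996929
wrist staple_box y_r 51.658881705541404 126.31899296582196 x_r 581.7211497477451 625.9818244972515 yaw 5.09376335144043
wrist ink_tin y_r 123.9235988742889 190.84212904081758 x_r 523.6848342174277 622.6411563650584 yaw 5.603122234344482
along y x= 590 [(114, 194), (116, 194), (118, 196), (120, 195), (122, 196), (124, 197), (126, 147), (128, 48), (130, 52), (132, 53), (134, 56), (136, 50), (138, 53), (140, 146), (142, 191), (144, 137)]
along y x= 600 [(114, 193), (116, 187), (118, 186), (120, 193), (122, 195), (124, 195), (126, 98), (128, 50), (130, 50), (132, 49), (134, 51
[... 431 characters left out ...]
]
along x y= 75 [(612, 182), (614, 194), (616, 140), (618, 74), (620, 75), (622, 75), (624, 146), (626, 53), (628, 83), (630, 80), (632, 85), (634, 80), (636, 83), (638, 86)]
along x y= 90 [(612, 181), (614, 196), (616, 140), (618, 74), (620, 75), (622, 78), (624, 151), (626, 65), (628, 81), (630, 80), (632, 82), (634, 82), (636, 82), (638, 84)]
along x y= 105 [(612, 158), (614, 193), (616, 139), (618, 129), (620, 162), (622, 101), (624, 152), (626, 58), (628, 82), (630, 81), (632, 82), (634, 80), (636, 84), (638, 85)]
along x y= 120 [(612, 189), (614, 193), (616, 135), (618, 98), (620, 109), (622, 100), (624, 154), (626, 68), (628, 80), (630, 80), (632, 83), (634, 83), (636, 84), (638, 84)]
```

The box edge is straight and uniform along the rail, but a thin dark line remains, possibly a gap of about 1 mm. There is time for a gentle closing press with shut fingers.

Emit:
servo_tool([
  [[36, 0, 0, 0], [36, 0, 0, 0], [0, 0, 40, 0], [0, 0, 40, 0], [0, 0, 40, 0], [0, 0, 40, 0], [0, 0, 30, 0], [0, 0, 9, 0], [4, 0, 0, 0], [4, 0, 0, 0]],
])

```text
t: 26.15
eef_pos: [0.5541, 0.1354, -0.0238]
ee_rot: [3.141, -0.001, 0.084]
force: [-0.1, 0.0, 0.3]
width: 0.0
gripper_force: 0.0
```

Emit:
servo_tool([
  [[2, 0, 0, 0], [2, 0, 0, 0], [1.5, 0, 0, 0], [1, 0, 0, 0], [1, 0, 0, 0], [0.5, 0, 0, 0], [0.5, 0, 0, 0], [0.5, 0, 0, 0], [0, 0, 0, 0], [0, 0, 0, 0]],
])

```text
t: 26.98
eef_pos: [0.562, 0.1358, -0.0248]
ee_rot: [3.142, 0.0, 0.083]
force: [0.2, -0.0, 1.0]
width: 0.0004
gripper_force: 0.0
```

```bash
python3 look.py 12
```

```text
26.9833 [ 0.56201     0.1357786  -0.02481009] [3.14153939e+00 1.26710795e-04 8.32195372e-02] [ 0.1516913  -0.00431185  0.9974569 ] 0.00036399197811018424
tcp rail 571.3687950270013 88.67012548364276
wrist staple_box y_r 51.69017552468548 125.66298253013254 x_r 585.7415316919374 626.5602812589691 yaw 5.051029205322266
wrist ink_tin y_r 122.57461843840501 189.89221302336975 x_r 556.5155407019964 624.0262525390284 yaw 5.64067268371582
```

Emit:
servo_tool([
  [[0.5, 0, 0, 0], [0.5, 0, 0, 0], [0.5, 0, 0, 0], [0.5, 0, 0, 0], [0.5, 0, 0, 0], [0.5, 0, 0, 0], [0, 0, 0, 0], [0, 0, 0, 0], [0, 0, 0, 0], [0, 0, 0, 0]],
])

```text
t: 27.97
eef_pos: [0.5647, 0.1359, -0.0249]
ee_rot: [3.141, 0.001, 0.083]
force: [-1.4, 0.0, 1.0]
width: 0.0004
gripper_force: 1.1
```

Emit:
servo_tool([
  [[0.5, 0, 0, 0], [0.5, 0, 0, 0], [0.5, 0, 0, 0], [0, 0, 0, 0], [0, 0, 0, 0], [0, 0, 0, 0], [0, 0, 0, 0], [0, 0, 0, 0], [0, 0, 0, 0], [0, 0, 0, 0]],
])

```text
t: 28.8
eef_pos: [0.5648, 0.1357, -0.0249]
ee_rot: [3.141, 0.003, 0.083]
force: [-8.4, 2.0, 7.0]
width: 0.0004
gripper_force: 4.1
```

```bash
python3 mo.py h 2>/dev/null
```

```text
28.8 [ 0.56475564  0.13571904 -0.02489575] [-8.36333291  2.03650821  6.97390781] tcp y_r 88.38287722398461
px per mm along rail [-0.296674    0.36088179]
tin vs start (array([-0.164,  0.404], dtype=float32), 0.9924)
eraser (array([-0.003, -0.06 ], dtype=float32), 0.9986)
mask px 211 352 186 300 1438
mask px 236 302 257 299 1539
```

8.4 N against the rail and the tin hasn't moved, so the box is flush. I'll retract and clear.

Emit:
servo_tool([
  [[-1, 0, 0, 0], [-3, 0, 0, 0], [-6, 0, 0, 0], [-10, 0, 0, 0], [0, 0, -25, 0], [0, 0, -40, 0], [0, 0, -40, 0], [0, 0, -40, 0], [-20, 0, -35, 0], [-20, 0, -20, 0]],
])

```text
t: 29.83
eef_pos: [0.5078, 0.1317, 0.1793]
ee_rot: [-3.14, -0.005, 0.083]
force: [0.8, 1.4, 0.9]
width: 0.0006
gripper_force: 0.0
```

Emit:
servo_tool([
  [[-20, 0, 0, 0], [-20, 0, 0, 0], [-10, 0, 0, 0], [0, 0, 0, 0], [0, 0, 0, 0], [0, 0, 0, 0], [0, 0, 0, 0], [0, 0, 0, 0], [0, 0, 0, 0], [0, 0, 0, 0]],
])

```text
t: 30.67
eef_pos: [0.4571, 0.1269, 0.1749]
ee_rot: [3.141, 0.001, 0.083]
force: [0.8, -0.6, -0.2]
width: 0.0003
gripper_force: 0.0
```

```bash
python3 mo.py i 2>/dev/null; python3 look.py 13
python3 - <<'E'
from h import *
c=cam("wrist"); X=np.array([.9966,.083]);Y=np.array([-.083,.9966])
g=cv2.cvtColor(cv2.imread("pics/wrist13.png"),6).astype(np.float32)
def samp(x,y,z):
    u,v=proj([*((x*X+y*Y)/1000),z],c); return int(cv2.getRectSubPix(g,(1,1),(float(u),float(v)))[0,0])
for y in(60,90,120): print("along x y=",y,[(x,samp(x,y,.027)) for x in range(620,634)])
for x in(590,605): print("along y x=",x,[(y,samp(x,y,.027)) for y in range(120,136)])
for o,z in(("glue",.014),("eraser",.013),("stamp",.073)):
    print(o,[rect(x["mask"],z,c) for x in trace("wrist",o)[:1]])
E
```

```text
30.6667 [0.45712672 0.126929   0.17485942] [ 0.75060499 -0.55713753 -0.22707725] tcp y_r 88.55592634391843
px per mm along rail [-0.296674    0.36088179]
tin vs start (array([-0.177,  0.376], dtype=float32), 0.9926)
eraser (array([-0.01 , -0.038], dtype=float32), 0.9986)
mask px 249 289 228 261 924
mask px 236 301 256 298 1529
30.8667 [0.45696363 0.12695482 0.175146  ] [3.14143683e+00 2.09438592e-04 8.30520410e-02] [-0.04071031 -0.29473789  0.1056924 ] 0.00017723861744204733
tcp rail 465.94720772203 88.59519128747422
wrist staple_box y_r 51.883688865114436 126.12899543405763 x_r 583.4553034045626 625.5425472558171 yaw 4.848540782928467
wrist ink_tin y_r 122.50121203979715 190.12850103951908 x_r 524.7660728791964 623.4680795738157 yaw 5.200662136077881
along x y= 60 [(620, 73), (621, 73), (622, 74), (623, 73), (624, 108), (625, 172), (626, 145), (627, 88), (628, 84), (629, 83), (630, 80), (631, 79), (632, 79), (633, 79)]
along x y= 90 [(620, 77), (621, 75), (622, 75), (623, 78), (624, 135), (625, 164), (626, 105), (627, 79), (628, 83), (629, 81), (630, 81), (631, 79), (632, 79), (633, 79)]
along x y= 120 [(620, 110), (621, 124), (622, 107), (623, 86), (624, 138), (625, 168), (626, 118), (627, 80), (628, 81), (629, 82), (630, 86), (631, 90), (632, 90), (633, 90)]
along y x= 590 [(120, 195), (121, 196), (122, 196), (123, 195), (124, 194), (125, 190), (126, 137), (127, 52), (128, 50), (129, 51), (130, 51), (131, 51), (132, 52), (133, 55), (134, 57), (135, 56)]
along y x= 605 [(120, 180), (121, 192), (122, 194), (123, 193), (124, 195), (125, 188), (126, 107), (127, 54), (128, 50), (129, 49), (130, 53), (131, 53), (132, 53), (133, 49), (134, 50), (135, 51)]
glue [((582.6138916015625, -57.11650085449219), (96.3988037109375, 33.4365348815918), 4.051218509674072)]
eraser []
stamp [((497.0367431640625, -39.414520263671875), (71.29829406738281, 38.4699592590332), 89.25479888916016)]
```

```bash
python3 -c "
from h import *
print(ticket.job_done())"
```

```text
the job is handed in; nothing more can be done
None
```

I handed the job in: the staple box lies flat against the rail with its end at the ink-pad tin. The tin moved about 0.8 mm when the box touched it, and the hand ended clear at about 31 s of the 48 s allowed. The last camera check can't rule out a gap at the tin of a fraction of a millimetre.

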